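# Set out the sand cores for checking

## Task

Set out the loose cores on the table for checking, all standing upright. In the empty wooden tray near you make a row along its centre line: the straight core in the middle of the tray, the stepped core half-way between it and the tray end that is nearer the job pad, and the bottle-shaped core half-way between it and the other end. Stand the squat core on the middle of the job pad as the sample. The broken core is scrap: leave it where it stands.

Things in the scene. Friction and masses are not known exactly. Their poses are not given: they have to be found in the camera images.
- straight_core_mid (a point): Straight core: plain sand-coloured upright cylinder, 28 mm diameter, 78 mm tall, no neck; the tallest and thinnest core. Point: on its axis, half-way up; z runs up its axis. Grip anywhere along it.
- stepped_core_mid (a point): Stepped core: sand-coloured, three round tiers like a small tower, 55 mm tall: base 44 mm diameter up to 19 mm height, middle tier 31 mm diameter from 19 to 44 mm, top tier 20 mm diameter from 44 to 55 mm. Point: on its axis, half-way up; z runs up its axis. Grip the middle tier from above, about 40 mm above its foot, or the top tier.
- bottle_core_mid (a point): Bottle core: sand-coloured, bottle-shaped, 70 mm tall: rounded body 42 mm diameter up to 46 mm height, then a thin neck 20 mm diameter to the top. Point: on its axis, half-way up; z runs up its axis. Grip the neck from above, 56 to 62 mm above its foot.
- squat_core_mid (a point): Squat core: sand-coloured, 50 mm tall, the lowest core: bulging base 48 mm diameter up to about 29 mm height, then one thick neck 26 mm diameter to the top. Point: on its axis, half-way up; z runs up its axis. Grip the neck from above, about 40 mm above its foot.
- broken_core_mid (a point): Broken core: sand-coloured reject, waisted lump 48 mm diameter and 59 mm tall with a jagged, chipped top. It is not part of the job and stays where it stands. Point: on its axis, half-way up; z runs up its axis.
- tray: Core tray: the empty open wooden tray near the robot (not the filled one at the back of the table, which is no part of the job), fixed to the table, 135 mm (its x) by 300 mm (its y, the long way), rim 28 mm high, walls 10 mm thick, floor 6 mm above the table. Origin: centre of its underside; z up.
- pad: Job pad: writing pad of paper on a board with a clip at one end, fixed to the table beside the tray (on its left or its right), 105 mm (its x) by 160 mm (its y), paper surface 10 mm above the table. Origin: centre of its underside; z up.
Things that resemble listed ones, but are neither listed nor needed, are in the scene too. What is shaped like the part that bears stepped_core_mid but blue is not meant.

How it is judged:
By the outcome, as a careful person would: the job done as asked, in the order asked, and still so for the second after the job is handed in, with the robot touching nothing.
It also fails if it takes over 96 s, if anything falls off the work surface, if the arm or the gripper's body presses on something with over 40 N, if the wrist force passes 120 N, or if a joint passes its speed limit or range.

## Robot

A 7-joint arm with a two-finger parallel gripper is mounted at the origin on a cart in front of the work surface, level with it; the furniture and walls round the work are solid. World frame = base frame: x ahead of the robot, y to its left, z up, the work surface at z = 0. Lengths are in m, angles in rad, forces in N, time in s.
With the tool pointing down it reaches from about 0.4 to 0.85 m from the base axis. Payload 4.5 kg.
Tool frame: the origin (TCP) lies at the very end of the fingers, on their centre line; the grasp point (between the pads) lies 19 mm behind it; z points along the fingers, x is the direction in which the jaws open and shut, and the axes are right-handed (so a half turn about z gives the same grasp; the last joint's range is limited). The gripper opens to 88 mm and grips with 3 to 60 N. Pads are 18 mm wide; open, the fingers measure 123 mm over their backs; the gripper's body (75 mm by 187 mm) begins 45 mm behind the grasp point.
Start: joints at [1.144, 0.689, -0.195, 1.565, 0.157, 0.902, -0.215], TCP at [0.278, -0.56, 0.239] pointing down, gripper open.
Joint ranges: [-3.01, 3.01], [-0.46, 2.08], [-1.47, 1.51], [0.13, 2.56], [-1, 4.14], [0.04, 2.09], [-2.66, 2.66]. Speed limits (rad/s): [2.57, 2.57, 3.14, 3.14, 3.14, 3.14, 3.14].

## Interface

Orientations are given as a unit quaternion [x, y, z, w].
In Python, from plant import * gives the robot as it stands.
- The arm moves only by the tool apply_moves, never from a script. Its argument "series" is a list of rows, each an object of numbers: "x", "y", "z": the shift along the tool's x, y, z in units of 80 cm (1.0 is 80 cm); "wx", "wy", "wz": the turn, a rotation vector about the tool's x, y, z in units of pi rad (1.0 is pi rad); "fingers": the opening, from -1 (shut) to 1 (fully open), so that 0 is half open. In form: [{"x": .., "y": .., "z": .., "wx": .., "wy": .., "wz": .., "fingers": ..}, ...]. A call has 1 to 8 rows; each row shifts and turns the pose as measured when the row begins, along the tool's axes as they then stand; what a row does not reach is not made up. A row lasts 1/8 s, in which the tool goes at most 62.5 mm and 10.7 degrees, less where a joint would pass 70% of its speed; a pose out of reach is approached as far as the arm can. A call with a number of a shift or a turn outside -1 to 1 is refused whole. A call with a gripper value outside its range is refused whole. The fingers move at their own pace and stop on an object; "force" is the grip in N (left out, the last holds). Time passes only in rows, so rows that do not move let the fingers close. It gives the time, the measured TCP pose, the force and the opening at its end, in the units of the state.
- get_state(): the state, without advancing time (a new reading comes with each control period).
- snapshot(name): name is "scene" or "top" or "wrist"; returns (picture, depth): 384x512x3 uint8, red, green, blue; 384x512 float32, m along the optical axis (not along the pixel's ray), 0 where there is no reading.
- camera_model(name): a dict with "camera_matrix" (3x3 intrinsics, pixels), "world_from_camera" (4x4, takes a point from camera to world coordinates). Camera axes: x right, y up, looking along -z (the intrinsics and any distortion apply to the point x, -y, -z); pixel columns grow to the right and rows downward; lengths in m; the calibration is good to about 2 mm. A picture is of the moment at which its call begins: read the wrist's pose just before it. camera_model takes no time and is no camera call; for the wrist camera it gives the pose at the moment of the call.
- finish_job(): hands the job in, once; it reports no verdict.
The state is a dict: "clock": time; "q": joint angles; "qd": joint speeds; "joint_torque": joint torques, N m; "tool_pos": TCP position; "eef_rot": TCP orientation; "contact_force": force on the tool from outside, world axes, zero at the start; "moment": the same for the moment, N m; "opening": opening from 0.0 (shut) to 1.0 (fully open).
Only numpy, scipy, OpenCV 4.12 (cv2) and the standard library are available. Lean on these libraries where they do the work, as an engineer would, in place of code of your own. Each camera call takes 0.05 s, during which the arm holds its last target. There are 200 camera calls.

## Working session

There is one attempt and no reset: what is moved stays moved. The work goes in short steps, Python scripts to look and compute and a tool call to move; the robot and the scene stay as the last step left them, time stands still between calls to the robot, and variables do not carry over. Pictures are saved under pics/ and viewed, about 12 in all and at most 16, crops included, and the job is handed in when it is done.

Besides the shell and the picture viewer there is one more tool, called by a JSON object that holds its "fn" and its "kwargs". apply_moves: Moves the arm, as the interface text tells. Its arguments: {"type":"object","properties":{"series":{"type":"array","items":{"type":"object","properties":{"x":{"type":"number"},"y":{"type":"number"},"z":{"type":"number"},"wx":{"type":"number"},"wy":{"type":"number"},"wz":{"type":"number"},"fingers":{"type":"number"}}}},"force":{"type":"number"}},"required":["series"]}

```bash
mkdir -p pics; ls; cat > h.py <<'E'
from plant import *
import numpy as np, cv2
def snap(n,f=None):
    cm=camera_model(n); p,d=snapshot(n); np.savez(f'pics/{f or n}.npz',p=p,d=d,K=cm['camera_matrix'],T=cm['world_from_camera'])
    cv2.imwrite(f'pics/{f or n}.png',p[:,:,::-1]); return p,d,cm
def world(f):
    z=np.load(f'pics/{f}.npz'); K=np.array(z['K']);T=np.array(z['T']);d=z['d']
    v,u=np.mgrid[:384,:512]
    P=np.stack([(u-K[0,2])/K[0,0]*d,-(v-K[1,2])/K[1,1]*d,-d,np.ones_like(d)],-1)@T.T
    P=P[...,:3]; P[d==0]=np.nan
    return z['p'],P
E
python3 - <<'E'
from h import *
print(get_state())
for n in ['scene','top']:
    p,d,cm=snap(n); print({k:np.round(v,4).tolist() if not isinstance(v,str) else v for k,v in cm.items()})
a=cv2.imread('pics/scene.png');b=cv2.imread('pics/top.png')
E
```

```text
pics
{'clock': 0.0, 'q': array([ 1.14380684,  0.68994681, -0.19451392,  1.56627957,  0.15730322,
        0.90251378, -0.21509183]), 'qd': array([ 0.00038536,  0.00030993, -0.0002673 , -0.00146672, -0.00030157,
        0.00120833,  0.00154388]), 'joint_torque': array([-1.76016297e-04, -5.27556288e+01, -1.26679603e+00, -1.53426397e+01,
       -5.25556714e-02,  6.69298723e-03,  1.81742143e-04]), 'tool_pos': array([ 0.27759775, -0.55929802,  0.23795041]), 'eef_rot': array([ 8.49921124e-01, -5.26909207e-01, -7.79219658e-04, -4.04611428e-04]), 'contact_force': array([0.39691201, 1.09415997, 0.37202659]), 'moment': array([-0.03010394, -0.00402618, -0.01926102]), 'opening': 1.0008060439550124}
{'camera_matrix': [[457.8388, 0.0, 251.5534], [0.0, 457.8388, 191.3346], [0.0, 0.0, 1.0]], 'world_from_camera': [[-0.8575, 0.3429, -0.3834, 0.219], [-0.5144, -0.5816, 0.6303, 0.5665], [-0.0068, 0.7377, 0.6751, 0.7079], [0.0, 0.0, 0.0, 1.0]]}
{'camera_matrix': [[350.2762, 0.0, 250.8239], [0.0, 350.2762, 189.4094], [0.0, 0.0, 1.0]], 'world_from_camera': [[-0.0114, 0.9804, -0.1966, 0.417], [-0.9998, -0.0078, 0.019, -0.0245], [0.0171, 0.1968, 0.9803, 0.9103], [0.0, 0.0, 0.0, 1.0]]}
```

View pics/scene.png

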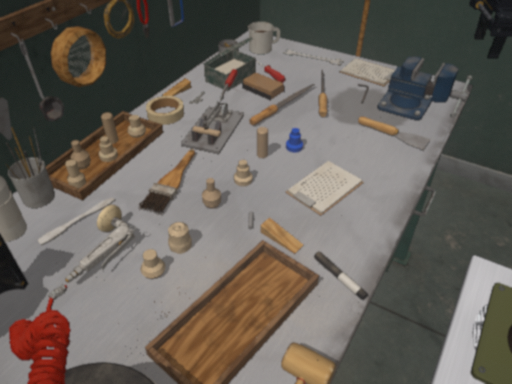

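View pics/top.png

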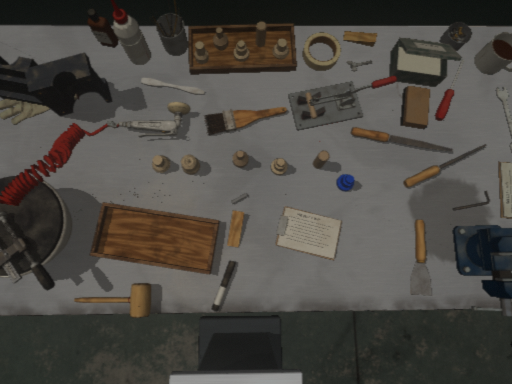

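```bash
python3 - <<'E'
from h import *
a=cv2.imread('pics/scene.png');b=cv2.imread('pics/top.png')
c1=cv2.resize(a[120:290,125:325],(800,680),interpolation=cv2.INTER_CUBIC)
c1=cv2.resize(c1,(700,595))
cv2.imwrite('pics/c1.png',c1)
cv2.imwrite('pics/c2.png',cv2.resize(b[135:285,85:355],(800,444),interpolation=cv2.INTER_CUBIC))
for f in ['scene','top']:
    p,P=world(f)
    print(f, 'table z', np.nanmedian(P[180:190,210:225,2]) if f=='top' else np.nanmedian(P[200:210,270:285,2]))
    # blobs above table
    m=((P[...,2]>0.018)&(P[...,2]<.1)&(P[...,0]>.2)&(P[...,0]<.75)&(abs(P[...,1])<.45)).astype(np.uint8)
    n,l,s,c=cv2.connectedComponentsWithStats(m)
    for i in range(1,n):
        if s[i,4]<40: continue
        Q=P[l==i]; zt=np.nanpercentile(Q[:,2],97); T=Q[Q[:,2]>zt-.008]
        print(c[i].round(),s[i,4],'zt',zt.round(3),'top c',((np.nanmin(T,0)+np.nanmax(T,0))/2).round(4),'all c',((np.nanmin(Q,0)+np.nanmax(Q,0))/2).round(3),'ext',(np.nanmax(Q,0)-np.nanmin(Q,0)).round(3))
E
```

```text
scene table z 0.0005349284920332931
[266. 112.] 146 zt 0.028 top c [ 0.7383 -0.3663  0.0243] all c [ 0.738 -0.374  0.024] ext [0.024 0.117 0.011]
[262. 140.] 276 zt 0.08 top c [ 0.668  -0.2198  0.0764] all c [ 0.667 -0.219  0.049] ext [0.028 0.027 0.063]
[294. 137.] 190 zt 0.056 top c [ 0.6121 -0.289   0.0536] all c [ 0.611 -0.287  0.038] ext [0.034 0.028 0.041]
[243. 170.] 230 zt 0.057 top c [ 0.6582 -0.1153  0.053 ] all c [ 0.655 -0.114  0.038] ext [0.035 0.035 0.039]
[211. 193.] 358 zt 0.071 top c [ 0.6742 -0.0126  0.0679] all c [ 0.675 -0.012  0.045] ext [0.041 0.041 0.055]
[269. 225.] 172 zt 0.026 top c [ 0.5211 -0.0049  0.0226] all c [ 0.521 -0.005  0.023] ext [0.036 0.034 0.009]
[179. 235.] 491 zt 0.055 top c [0.6609 0.1182 0.0526] all c [0.661 0.12  0.038] ext [0.044 0.043 0.04 ]
[119. 248.] 250 zt 0.041 top c [0.7444 0.2018 0.0377] all c [0.743 0.204 0.03 ] ext [0.014 0.102 0.025]
[233. 314.] 2909 zt 0.03 top c [0.473  0.196  0.0275] all c [0.473 0.196 0.025] ext [0.182 0.312 0.015]
[151. 262.] 406 zt 0.052 top c [0.6662 0.1968 0.0484] all c [0.666 0.198 0.035] ext [0.04  0.
[... 1141 characters left out ...]
9 0.0515] all c [0.662 0.119 0.037] ext [0.039 0.043 0.038]
[279. 164.] 126 zt 0.056 top c [ 0.6603 -0.1173  0.0523] all c [ 0.659 -0.116  0.037] ext [0.031 0.029 0.038]
[347. 181.] 143 zt 0.056 top c [ 0.615  -0.2898  0.0533] all c [ 0.614 -0.288  0.038] ext [0.032 0.03  0.04 ]
[ 60. 228.] 603 zt 0.099 top c [0.5067 0.4185 0.0953] all c [0.507 0.419 0.059] ext [0.193 0.06  0.081]
[152. 238.] 1333 zt 0.03 top c [0.4753 0.2007 0.027 ] all c [0.475 0.201 0.025] ext [0.178 0.317 0.014]
[237. 215.] 99 zt 0.025 top c [ 0.5279 -0.0058  0.0224] all c [ 0.528 -0.006  0.022] ext [0.028 0.031 0.009]
[132. 300.] 894 zt 0.048 top c [0.3258 0.2285 0.0452] all c [0.326 0.284 0.034] ext [0.075 0.159 0.032]
```

View pics/c1.png

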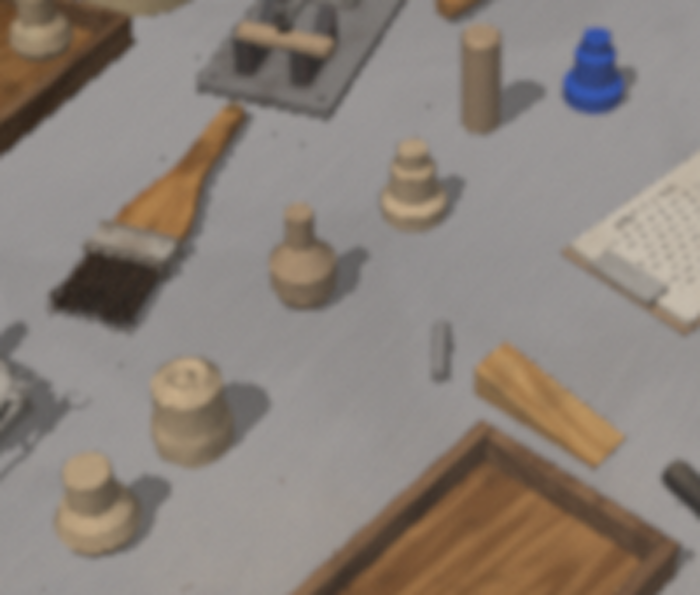

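View pics/c2.png

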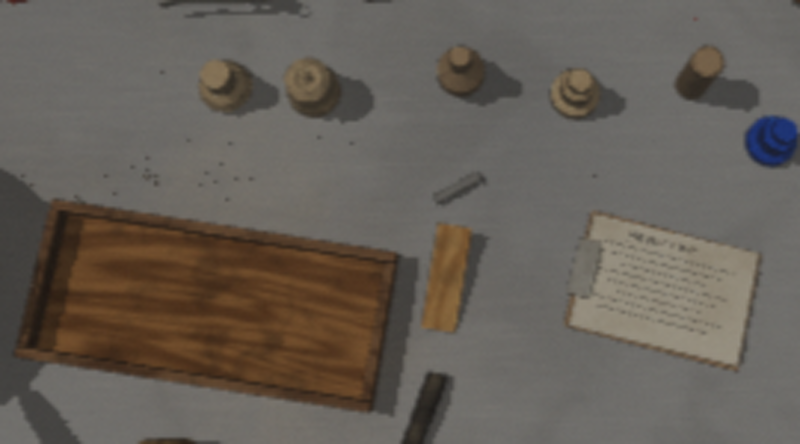

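```bash
python3 - <<'E'
from h import *
def rect(X): 
    (c,s,a)=cv2.minAreaRect((X*1000).astype(np.float32)); return np.round(c,1),np.round(s,1),round(a,2)
for f in ['scene','top']:
    p,P=world(f); m=((P[...,2]>0.02)&(P[...,2]<.04)&(P[...,0]>.35)&(P[...,0]<.6)&(P[...,1]>.02)&(P[...,1]<.4)).astype(np.uint8)
    n,l,s,c=cv2.connectedComponentsWithStats(m); i=1+np.argmax(s[1:,4]); Q=P[l==i]
    print(f,'rim',np.nanmedian(Q[:,2]).round(4),rect(Q[:,:2]))
    fl=P[(P[...,0]>.44)&(P[...,0]<.5)&(P[...,1]>.1)&(P[...,1]<.3)&(P[...,2]<.02)]; print(' floor',np.nanmedian(fl[:,2]))
    r=(P[...,0]>.38)&(P[...,0]<.6)&(P[...,1]>-.35)&(P[...,1]<-.06)
    m=(r&(P[...,2]>0.006)&(P[...,2]<.03)).astype(np.uint8)
    n,l,s,c=cv2.connectedComponentsWithStats(m); i=1+np.argmax(s[1:,4]); Q=P[l==i]
    print(f,'pad',s[i,4],np.nanmedian(Q[:,2]).round(4),rect(Q[:,:2]))
    # brightness-based paper
    z=np.load(f'pics/{f}.npz'); K=z['K'];T=z['T']
    v,u=np.mgrid[:384,:512]; d=np.stack([(u-K[0,2])/K[0,0],-(v-K[1,2])/K[1,1],-np.ones_like(u)],-1)@T[:3,:3].T
    X=T[:3,3]+d*((.010-T[2,3])/d[...,2])[...,None]
    hsv=cv2.cvtColor(p,cv2.COLOR_RGB2HSV)
    r=(X[...,0]>.38)&(X[...,0]<.6)&(X[...,1]>-.33)&(X[...,1]<-.06)
    m=(r&(hsv[...,1]>38)).astype(np.uint8); m=cv2.morphologyEx(m,cv2.MORPH_OPEN,np.ones((3,3)))
    n,l,s,c=cv2.connectedComponentsWithStats(m); i=1+np.argmax(s[1:,4]); Q=X[l==i]
    print(f,'padcol',s[i],rect(Q[:,:2]))
E
```

```text
scene rim 0.0279 (array([472.6, 200.1]), array([301.6, 136.6]), 80.42)
 floor 0.006288185155421289
scene pad 2021 0.0108 (array([ 482.3, -186.1]), array([160.6, 103.9]), 75.31)
scene padcol [311 206  12   9  51] (array([ 464.4, -103.6]), array([10.9, 32.4]), 74.23)
top rim 0.0271 (array([474.5, 200.4]), array([300.4, 135. ]), 80.63)
 floor 0.0051186646267884495
top pad 2241 0.0092 (array([ 484.3, -185.9]), array([157.6, 102.7]), 75.51)
top padcol [314 215  28  34 660] (array([ 484.1, -232.9]), array([69.8, 80.9]), 76.81)
```

```bash
cat > go.py <<'E'
from h import *
import sys
from scipy.spatial.transform import Rotation as R
def go(*tg,n=None,yaw=-9.5):
    s=get_state(); r=R.from_quat(s['eef_rot']); p=np.array(s['tool_pos'])
    d=r.inv().apply(np.array(tg)-p)
    k=n or int(np.ceil(np.linalg.norm(d)/.055))
    X=r.as_matrix()[:,0]; y=np.degrees(np.arctan2(X[1],X[0]))
    print('t',round(s['clock'],2),'p',p.round(4),'yaw',y.round(2),'tiltz',r.as_matrix()[:2,2].round(4),'open',round(s['opening'],3),'F',np.round(s['contact_force'],1),'q',np.round(s['q'],2))
    print('rows',k,'each',(d/.8/k).round(4),'wz/pi total',round((y-yaw)/180,4))
if __name__=='__main__': go(*map(float,sys.argv[1:4]))
E
```

{"fn": "apply_moves", "kwargs": {"series": [{"wz": -0.05}, {"wz": -0.05}, {"wz": -0.05}, {"wz": -0.05}, {"wz": -0.05}, {"wz": -0.05}, {}], "force": 15}}

```text
schema error: expected keys x, y, z, wx, wy, wz, fingers
```

```bash
python3 go.py .62 -.221 .22
```

```text
t 0.1 p [ 0.2776 -0.5593  0.238 ] yaw -63.6 tiltz [-0.0008  0.0014] open 0.995 F [1.1 0.4 0.4] q [ 1.14  0.69 -0.19  1.57  0.16  0.9  -0.22]
rows 9 each [-0.0209 -0.0635  0.0025] wz/pi total -0.3005
```

{"fn": "apply_moves", "kwargs": {"series": [{"x": 0, "y": 0, "z": 0, "wx": 0, "wy": 0, "wz": -0.05, "fingers": 1}, {"x": 0, "y": 0, "z": 0, "wx": 0, "wy": 0, "wz": -0.05, "fingers": 1}, {"x": 0, "y": 0, "z": 0, "wx": 0, "wy": 0, "wz": -0.05, "fingers": 1}, {"x": 0, "y": 0, "z": 0, "wx": 0, "wy": 0, "wz": -0.05, "fingers": 1}, {"x": 0, "y": 0, "z": 0, "wx": 0, "wy": 0, "wz": -0.05, "fingers": 1}, {"x": 0, "y": 0, "z": 0, "wx": 0, "wy": 0, "wz": -0.05, "fingers": 1}, {"x": 0, "y": 0, "z": 0, "wx": 0, "wy": 0, "wz": 0, "fingers": 1}], "force": 15}}

```text
clock: 0.98
tool_pos: [0.2758, -0.5572, 0.2344]
eef_rot: [0.998, -0.069, -0.003, -0.004]
contact_force: [-0.2, 0.0, 0.2]
opening: 1.002
```

```bash
python3 go.py .61 -.221 .22
```

```text
t 0.97 p [ 0.2758 -0.5572  0.2344] yaw -7.9 tiltz [-0.0055  0.0079] open 1.002 F [-0.2  0.   0.2] q [ 1.29  0.72 -0.47  1.56  0.38  0.96  0.56]
rows 9 each [ 0.0396 -0.0526  0.0021] wz/pi total 0.0089
```

{"fn": "apply_moves", "kwargs": {"series": [{"x": 0.044, "y": -0.058, "z": 0, "wx": 0, "wy": 0, "wz": 0.001, "fingers": 1}, {"x": 0.044, "y": -0.058, "z": 0, "wx": 0, "wy": 0, "wz": 0.001, "fingers": 1}, {"x": 0.044, "y": -0.058, "z": 0, "wx": 0, "wy": 0, "wz": 0.001, "fingers": 1}, {"x": 0.044, "y": -0.058, "z": 0, "wx": 0, "wy": 0, "wz": 0.001, "fingers": 1}, {"x": 0.044, "y": -0.058, "z": 0, "wx": 0, "wy": 0, "wz": 0.001, "fingers": 1}, {"x": 0.044, "y": -0.058, "z": 0, "wx": 0, "wy": 0, "wz": 0.001, "fingers": 1}, {"x": 0.044, "y": -0.058, "z": 0, "wx": 0, "wy": 0, "wz": 0.001, "fingers": 1}, {"x": 0, "y": 0, "z": 0, "wx": 0, "wy": 0, "wz": 0, "fingers": 1}]}}

```text
clock: 1.98
tool_pos: [0.579, -0.2686, 0.2319]
eef_rot: [0.995, -0.097, -0.004, -0.004]
contact_force: [-0.4, 0.4, -0.2]
opening: 0.998
```

```bash
python3 - <<'E'
from go import *
go(.668,-.221,.15)
s=get_state(); p,d,cm=snap('wrist','w1'); print(cm['world_from_camera'].round(3) if hasattr(cm['world_from_camera'],'round') else cm)
p,P=world('w1'); m=(P[...,2]>.06)&(P[...,2]<.1)&(P[...,1]>-.26)&(P[...,1]<-.18)
Q=P[m]; print(len(Q), (np.nanmin(Q,0)+np.nanmax(Q,0))/2 if len(Q) else '')
E
```

```text
t 1.98 p [ 0.579  -0.2686  0.2319] yaw -11.08 tiltz [-0.0065  0.0091] open 0.998 F [-0.4  0.4 -0.2] q [ 0.59  0.74 -0.41  1.51  0.33  0.97 -0.11]
rows 3 each [ 0.0329 -0.0263  0.0341] wz/pi total -0.0088
[[ 0.981  0.184  0.056  0.592]
 [-0.192  0.949  0.248 -0.204]
 [-0.008 -0.255  0.967  0.377]
 [ 0.     0.     0.     1.   ]]
766 [ 0.74169752 -0.21969368  0.06959396]
```

View pics/w1.png

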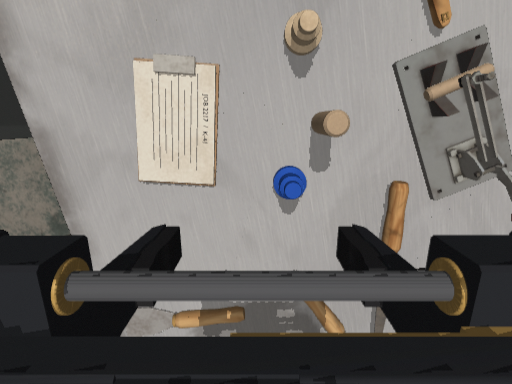

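```bash
cat >> h.py <<'E'
def blob(f,x,y,lo,hi,r=.035):
    p,P=world(f); m=(P[...,2]>lo)&(P[...,2]<hi)&(np.hypot(P[...,0]-x,P[...,1]-y)<r); Q=P[m]
    if len(Q)<10: print('none'); return
    c,s=cv2.minEnclosingCircle((Q[:,:2]*1000).astype(np.float32)); print(f,'n',len(Q),'circ',np.round(c,1),'r',round(s,1),'z',np.nanpercentile(Q[:,2],[5,95]).round(4))
E
python3 - <<'E'
from h import *
blob('w1',.668,-.221,.07,.1); blob('w1',.659,-.116,.045,.07)
p,P=world('w1'); m=((P[...,0]>.38)&(P[...,0]<.6)&(P[...,1]>-.35)&(P[...,1]<-.06)&(P[...,2]>0.006)&(P[...,2]<.03)).astype(np.uint8)
n,l,s,c=cv2.connectedComponentsWithStats(m); i=1+np.argmax(s[1:,4]); Q=P[l==i]
print(cv2.minAreaRect((Q[:,:2]*1000).astype(np.float32)),np.nanmedian(Q[:,2]))
E
```

```text
w1 n 595 circ [ 668.4 -222.8] r 14.0 z [0.0736 0.078 ]
w1 n 379 circ [ 658.8 -117.3] r 10.1 z [0.0484 0.0552]
((484.1169128417969, -186.12173461914062), (156.50392150878906, 100.54917907714844), 75.62519836425781) 0.009104725908702649
```

```bash
cat >> go.py <<'E'
E
python3 - <<'E'
s=open('go.py').read()
s=s.replace("    print('rows'","    th=np.radians(yaw)/2; D=R.from_quat([np.cos(th),np.sin(th),0,0]); w=(r.inv()*D).as_rotvec()/np.pi\n    print('turn/pi total',w.round(4))\n    print('rows'")
open('go.py','w').write(s)
E
python3 go.py .668 -.222 .15
```

```text
t 2.02 p [ 0.5765 -0.2721  0.2317] yaw -11.3 tiltz [-0.0092  0.0065] open 1.001 F [-0.6 -0.5 -0. ] q [ 0.59  0.74 -0.41  1.51  0.33  0.97 -0.11]
turn/pi total [-0.0015  0.0032 -0.01  ]
rows 3 each [ 0.0336 -0.0278  0.0338] wz/pi total -0.01
```

{"fn": "apply_moves", "kwargs": {"series": [{"x": 0.034, "y": -0.028, "z": 0, "wx": -0.001, "wy": 0.001, "wz": -0.004, "fingers": 0.3}, {"x": 0.034, "y": -0.028, "z": 0.02, "wx": 0, "wy": 0.001, "wz": -0.003, "fingers": 0.3}, {"x": 0.034, "y": -0.028, "z": 0.04, "wx": 0, "wy": 0.001, "wz": -0.003, "fingers": 0.3}, {"x": 0, "y": 0, "z": 0.04, "wx": 0, "wy": 0, "wz": 0, "fingers": 0.3}, {"x": 0, "y": 0, "z": 0, "wx": 0, "wy": 0, "wz": 0, "fingers": 0.3}]}}

```text
clock: 2.65
tool_pos: [0.6649, -0.2325, 0.1481]
eef_rot: [0.996, -0.094, -0.003, 0.004]
contact_force: [-0.9, -0.6, 0.6]
opening: 0.649
```

```bash
python3 go.py .668 -.222 .035
```

```text
t 2.65 p [ 0.6649 -0.2325  0.1481] yaw -10.77 tiltz [-0.0069 -0.0076] open 0.649 F [-0.9 -0.6  0.6] q [ 0.44  0.92 -0.37  1.36  0.37  0.93 -0.21]
turn/pi total [ 0.0028  0.0017 -0.0071]
rows 3 each [ 0.0007 -0.0049  0.0471] wz/pi total -0.0071
```

{"fn": "apply_moves", "kwargs": {"series": [{"x": 0.002, "y": -0.013, "z": 0.01, "wx": 0.003, "wy": 0.002, "wz": -0.005, "fingers": 0.3}, {"x": 0, "y": 0, "z": 0.01, "wx": 0, "wy": 0, "wz": -0.002, "fingers": 0.3}, {"x": 0, "y": 0, "z": 0, "wx": 0, "wy": 0, "wz": 0, "fingers": 0.3}]}}

```text
clock: 3.02
tool_pos: [0.6687, -0.2251, 0.1343]
eef_rot: [0.996, -0.085, 0.002, 0.0]
contact_force: [-0.4, -0.5, -1.0]
opening: 0.65
```

```bash
python3 go.py .668 -.222 .035
```

```text
t 3.02 p [ 0.6687 -0.2251  0.1343] yaw -9.71 tiltz [ 0.0049 -0.0013] open 0.65 F [-0.4 -0.5 -1. ] q [ 0.44  0.93 -0.37  1.38  0.38  0.9  -0.21]
turn/pi total [ 0.0002 -0.0016 -0.0012]
rows 2 each [-0.0011 -0.0019  0.0621] wz/pi total -0.0012
```

{"fn": "apply_moves", "kwargs": {"series": [{"x": -0.001, "y": -0.003, "z": 0.04, "wx": 0, "wy": -0.001, "wz": 0, "fingers": 0.3}, {"x": 0, "y": 0, "z": 0.045, "wx": 0, "wy": 0, "wz": 0, "fingers": 0.3}, {"x": 0, "y": 0, "z": 0.035, "wx": 0, "wy": 0, "wz": 0, "fingers": 0.3}, {"x": 0, "y": 0, "z": 0.008, "wx": 0, "wy": 0, "wz": 0, "fingers": 0.3}, {"x": 0, "y": 0, "z": 0, "wx": 0, "wy": 0, "wz": 0, "fingers": 0.3}]}}

```text
clock: 3.65
tool_pos: [0.6726, -0.2251, 0.035]
eef_rot: [0.996, -0.086, 0.006, 0.001]
contact_force: [0.2, 0.1, -0.2]
opening: 0.65
```

```bash
python3 go.py .668 -.222 .035
```

```text
t 3.65 p [ 0.6726 -0.2251  0.035 ] yaw -9.88 tiltz [ 0.0115 -0.0039] open 0.65 F [ 0.2  0.1 -0.2] q [ 0.42  1.06 -0.33  1.41  0.43  0.73 -0.25]
turn/pi total [ 0.0006 -0.0038 -0.0021]
rows 1 each [-0.0063 -0.0028 -0.0001] wz/pi total -0.0021
```

Correct, then close.

{"fn": "apply_moves", "kwargs": {"series": [{"x": -0.006, "y": -0.003, "z": 0, "wx": 0, "wy": -0.004, "wz": -0.002, "fingers": 0.3}, {"x": 0, "y": 0, "z": 0, "wx": 0, "wy": 0, "wz": 0, "fingers": 0.3}, {"x": 0, "y": 0, "z": 0, "wx": 0, "wy": 0, "wz": 0, "fingers": -1}, {"x": 0, "y": 0, "z": 0, "wx": 0, "wy": 0, "wz": 0, "fingers": -1}, {"x": 0, "y": 0, "z": 0, "wx": 0, "wy": 0, "wz": 0, "fingers": -1}, {"x": 0, "y": 0, "z": 0, "wx": 0, "wy": 0, "wz": 0, "fingers": -1}], "force": 15}}

```text
clock: 4.4
tool_pos: [0.6704, -0.2224, 0.0392]
eef_rot: [0.997, -0.083, 0.002, 0.001]
contact_force: [-0.8, -0.4, -0.6]
opening: 0.313
```

```bash
python3 go.py .668 -.222 .035
```

```text
t 4.4 p [ 0.6704 -0.2224  0.0392] yaw -9.53 tiltz [ 0.0043 -0.0031] open 0.313 F [-0.8 -0.4 -0.6] q [ 0.41  1.05 -0.33  1.41  0.43  0.75 -0.25]
turn/pi total [ 0.0008 -0.0015 -0.0002]
rows 1 each [-0.0031  0.0001  0.0052] wz/pi total -0.0002
```

{"fn": "apply_moves", "kwargs": {"series": [{"x": 0, "y": 0, "z": -0.02, "wx": 0, "wy": 0, "wz": 0, "fingers": -1}, {"x": 0, "y": 0, "z": -0.04, "wx": 0, "wy": 0, "wz": 0, "fingers": -1}, {"x": 0, "y": 0, "z": -0.05, "wx": 0, "wy": 0, "wz": 0, "fingers": -1}, {"x": 0, "y": 0, "z": -0.05, "wx": 0, "wy": 0, "wz": 0, "fingers": -1}, {"x": -0.03, "y": -0.02, "z": -0.02, "wx": 0, "wy": 0, "wz": 0, "fingers": -1}, {"x": -0.05, "y": -0.04, "z": 0, "wx": 0, "wy": 0, "wz": 0, "fingers": -1}]}}

```text
clock: 5.15
tool_pos: [0.616, -0.1663, 0.1915]
eef_rot: [0.996, -0.086, 0.005, 0.002]
contact_force: [0.6, 2.0, -1.5]
opening: 0.314
```

```bash
python3 go.py .4735 .2003 .16
```

```text
t 5.15 p [ 0.616  -0.1663  0.1915] yaw -9.86 tiltz [ 0.0102 -0.0053] open 0.314 F [ 0.6  2.  -1.5] q [ 0.4   0.77 -0.39  1.58  0.36  0.85 -0.3 ]
turn/pi total [ 0.0011 -0.0035 -0.002 ]
rows 8 each [-0.0318 -0.0526  0.0044] wz/pi total -0.002
```

{"fn": "apply_moves", "kwargs": {"series": [{"x": -0.034, "y": -0.056, "z": 0.002, "wx": 0, "wy": 0, "wz": 0, "fingers": -1}, {"x": -0.034, "y": -0.056, "z": 0.002, "wx": 0, "wy": 0, "wz": 0, "fingers": -1}, {"x": -0.034, "y": -0.056, "z": 0.002, "wx": 0, "wy": 0, "wz": 0, "fingers": -1}, {"x": -0.034, "y": -0.056, "z": 0.002, "wx": 0, "wy": 0, "wz": 0, "fingers": -1}, {"x": -0.034, "y": -0.056, "z": 0.002, "wx": 0, "wy": 0, "wz": 0, "fingers": -1}, {"x": -0.034, "y": -0.056, "z": 0.002, "wx": 0, "wy": 0, "wz": 0, "fingers": -1}, {"x": -0.034, "y": -0.056, "z": 0.002, "wx": 0, "wy": 0, "wz": 0, "fingers": -1}, {"x": 0, "y": 0, "z": 0, "wx": 0, "wy": 0, "wz": 0, "fingers": -1}]}}

```text
clock: 6.15
tool_pos: [0.4787, 0.1906, 0.186]
eef_rot: [0.996, -0.084, 0.012, -0.001]
contact_force: [0.5, -1.0, -0.5]
opening: 0.319
```

```bash
python3 go.py .4735 .2003 .12
```

```text
t 6.15 p [0.4787 0.1906 0.186 ] yaw -9.6 tiltz [0.0243 0.0002] open 0.319 F [ 0.5 -1.  -0.5] q [-0.29  0.63 -0.3   1.97  0.34  0.57 -0.99]
turn/pi total [-0.0014 -0.0076 -0.0005]
rows 2 each [-0.0052 -0.0053  0.0412] wz/pi total -0.0005
```

{"fn": "apply_moves", "kwargs": {"series": [{"x": -0.007, "y": -0.012, "z": 0.03, "wx": -0.001, "wy": -0.005, "wz": 0, "fingers": -1}, {"x": 0, "y": 0, "z": 0.05, "wx": 0, "wy": -0.003, "wz": 0, "fingers": -1}, {"x": 0, "y": 0, "z": 0.05, "wx": 0, "wy": 0, "wz": 0, "fingers": -1}, {"x": 0, "y": 0, "z": 0.015, "wx": 0, "wy": 0, "wz": 0, "fingers": -1}, {"x": 0, "y": 0, "z": 0, "wx": 0, "wy": 0, "wz": 0, "fingers": -1}]}}

```text
clock: 6.78
tool_pos: [0.481, 0.2006, 0.0721]
eef_rot: [0.996, -0.085, 0.004, -0.002]
contact_force: [-0.1, -0.3, 0.5]
opening: 0.313
```

```bash
python3 go.py .4735 .2003 .045
```

```text
t 6.78 p [0.481  0.2006 0.0721] yaw -9.74 tiltz [0.0087 0.0033] open 0.313 F [-0.1 -0.3  0.5] q [-0.37  0.83 -0.18  2.01  0.43  0.33 -1.08]
turn/pi total [-0.0015 -0.0025 -0.0013]
rows 1 each [-0.0095  0.0021  0.0338] wz/pi total -0.0013
```

{"fn": "apply_moves", "kwargs": {"series": [{"x": -0.01, "y": 0.002, "z": 0.012, "wx": -0.0015, "wy": -0.0025, "wz": -0.001, "fingers": -1}, {"x": -0.001, "y": 0, "z": 0.01, "wx": 0, "wy": 0, "wz": 0, "fingers": -1}, {"x": 0, "y": 0, "z": 0.004, "wx": 0, "wy": 0, "wz": 0, "fingers": -1}, {"x": 0, "y": 0, "z": 0, "wx": 0, "wy": 0, "wz": 0, "fingers": -1}]}}

```text
clock: 7.28
tool_pos: [0.4736, 0.201, 0.053]
eef_rot: [0.996, -0.084, 0.002, -0.001]
contact_force: [0.1, 0.1, -0.3]
opening: 0.319
```

```bash
python3 go.py .4735 .2003 .045
```

```text
t 7.28 p [0.4736 0.201  0.053 ] yaw -9.6 tiltz [0.0044 0.0022] open 0.319 F [ 0.1  0.1 -0.3] q [-0.4   0.86 -0.15  2.03  0.44  0.27 -1.09]
turn/pi total [-0.0009 -0.0013 -0.0006]
rows 1 each [-0.      0.0009  0.01  ] wz/pi total -0.0006
```

{"fn": "apply_moves", "kwargs": {"series": [{"x": -0.001, "y": 0.001, "z": 0.008, "wx": -0.001, "wy": -0.0015, "wz": 0, "fingers": -1}, {"x": 0, "y": 0, "z": 0.002, "wx": 0, "wy": 0, "wz": 0, "fingers": -1}, {"x": 0, "y": 0, "z": 0, "wx": 0, "wy": 0, "wz": 0, "fingers": -1}]}}

```text
clock: 7.65
tool_pos: [0.4728, 0.2005, 0.0451]
eef_rot: [0.996, -0.084, -0.0, 0.0]
contact_force: [-0.4, -0.3, 2.5]
opening: 0.312
```

```bash
python3 go.py .4735 .2003 .045
```

```text
t 7.65 p [0.4728 0.2005 0.0451] yaw -9.6 tiltz [-0.0005  0.    ] open 0.312 F [-0.4 -0.3  2.5] q [-0.4   0.88 -0.15  2.03  0.45  0.26 -1.1 ]
turn/pi total [ 0.      0.0002 -0.0006]
rows 1 each [0.0008 0.0001 0.0001] wz/pi total -0.0006
```

{"fn": "apply_moves", "kwargs": {"series": [{"x": 0, "y": 0, "z": 0, "wx": 0, "wy": 0, "wz": 0, "fingers": 0.4}, {"x": 0, "y": 0, "z": 0, "wx": 0, "wy": 0, "wz": 0, "fingers": 0.4}, {"x": 0, "y": 0, "z": 0, "wx": 0, "wy": 0, "wz": 0, "fingers": 0.4}, {"x": 0, "y": 0, "z": -0.02, "wx": 0, "wy": 0, "wz": 0, "fingers": 0.4}, {"x": 0, "y": 0, "z": -0.04, "wx": 0, "wy": 0, "wz": 0, "fingers": 0.4}, {"x": 0, "y": 0, "z": -0.06, "wx": 0, "wy": 0, "wz": 0, "fingers": 0.4}, {"x": 0, "y": 0, "z": -0.06, "wx": 0, "wy": 0, "wz": 0, "fingers": 0.4}, {"x": 0, "y": 0, "z": -0.01, "wx": 0, "wy": 0, "wz": 0, "fingers": 0.4}]}}

```text
clock: 8.65
tool_pos: [0.473, 0.2003, 0.2048]
eef_rot: [0.997, -0.084, 0.0, -0.0]
contact_force: [-0.1, 0.1, -0.6]
opening: 0.697
```

```bash
python3 - <<'E'
from go import *
go(.6588,-.117,.15)
snap('top','t2'); blob('t2',.4735,.2003,.07,.1)
E
```

```text
t 8.65 p [0.473  0.2003 0.2048] yaw -9.58 tiltz [ 0.001  -0.0001] open 0.697 F [-0.1  0.1 -0.6] q [-0.28  0.61 -0.34  1.93  0.32  0.65 -0.98]
turn/pi total [-0.     -0.0003 -0.0004]
rows 7 each [0.0421 0.0504 0.0098] wz/pi total -0.0004
t2 n 125 circ [472.7 200.1] r 14.1 z [0.0752 0.0848]
```

{"fn": "apply_moves", "kwargs": {"series": [{"x": 0.045, "y": 0.053, "z": 0, "wx": 0, "wy": 0, "wz": 0, "fingers": 0.2}, {"x": 0.045, "y": 0.053, "z": 0, "wx": 0, "wy": 0, "wz": 0, "fingers": 0.2}, {"x": 0.045, "y": 0.053, "z": 0, "wx": 0, "wy": 0, "wz": 0, "fingers": 0.2}, {"x": 0.045, "y": 0.053, "z": 0, "wx": 0, "wy": 0, "wz": 0, "fingers": 0.2}, {"x": 0.045, "y": 0.053, "z": 0.01, "wx": 0, "wy": 0, "wz": 0, "fingers": 0.2}, {"x": 0.045, "y": 0.053, "z": 0.02, "wx": 0, "wy": 0, "wz": 0, "fingers": 0.2}, {"x": 0.045, "y": 0.053, "z": 0.03, "wx": 0, "wy": 0, "wz": 0, "fingers": 0.2}, {"x": 0, "y": 0, "z": 0, "wx": 0, "wy": 0, "wz": 0, "fingers": 0.2}]}}

```text
clock: 9.7
tool_pos: [0.6722, -0.1438, 0.1442]
eef_rot: [0.997, -0.08, -0.008, 0.002]
contact_force: [-1.3, 0.4, -0.5]
opening: 0.602
```

```bash
python3 go.py .6588 -.117 .12
```

```text
t 9.7 p [ 0.6722 -0.1438  0.1442] yaw -9.19 tiltz [-0.0158 -0.0024] open 0.602 F [-1.3  0.4 -0.5] q [ 0.32  0.91 -0.37  1.41  0.38  0.91 -0.32]
turn/pi total [0.0016 0.0048 0.0017]
rows 1 each [-0.0214 -0.0306  0.0304] wz/pi total 0.0017
```

{"fn": "apply_moves", "kwargs": {"series": [{"x": -0.021, "y": -0.031, "z": 0.02, "wx": 0.001, "wy": 0.004, "wz": 0.001, "fingers": 0.2}, {"x": 0, "y": 0, "z": 0.015, "wx": 0, "wy": 0, "wz": 0, "fingers": 0.2}, {"x": 0, "y": 0, "z": 0, "wx": 0, "wy": 0, "wz": 0, "fingers": 0.2}]}}

```text
clock: 10.07
tool_pos: [0.6567, -0.1153, 0.1124]
eef_rot: [0.997, -0.081, -0.004, 0.0]
contact_force: [0.3, 0.3, 0.4]
opening: 0.598
```

```bash
python3 go.py .6588 -.117 .07
```

```text
t 10.07 p [ 0.6567 -0.1153  0.1124] yaw -9.35 tiltz [-0.0083 -0.0001] open 0.598 F [0.3 0.3 0.4] q [ 0.29  0.92 -0.35  1.51  0.4   0.79 -0.39]
turn/pi total [0.0005 0.0026 0.0008]
rows 1 each [0.0034 0.0016 0.0529] wz/pi total 0.0008
```

{"fn": "apply_moves", "kwargs": {"series": [{"x": 0.003, "y": 0.002, "z": 0.035, "wx": 0, "wy": 0.002, "wz": 0.001, "fingers": 0.2}, {"x": 0, "y": 0, "z": 0.03, "wx": 0, "wy": 0, "wz": 0, "fingers": 0.2}, {"x": 0, "y": 0, "z": 0.03, "wx": 0, "wy": 0, "wz": 0, "fingers": 0.2}, {"x": 0, "y": 0, "z": 0.004, "wx": 0, "wy": 0, "wz": 0, "fingers": 0.2}, {"x": 0, "y": 0, "z": 0, "wx": 0, "wy": 0, "wz": 0, "fingers": 0.2}]}}

```text
clock: 10.7
tool_pos: [0.6623, -0.1184, 0.0344]
eef_rot: [0.997, -0.083, 0.002, 0.001]
contact_force: [0.1, 0.7, 0.1]
opening: 0.605
```

```bash
python3 go.py .6588 -.117 .023
```

```text
t 10.7 p [ 0.6623 -0.1184  0.0344] yaw -9.54 tiltz [ 0.0045 -0.0031] open 0.605 F [0.1 0.7 0.1] q [ 0.27  1.02 -0.31  1.53  0.45  0.66 -0.43]
turn/pi total [ 0.0007 -0.0016 -0.0002]
rows 1 each [-0.0047 -0.001   0.0143] wz/pi total -0.0002
```

{"fn": "apply_moves", "kwargs": {"series": [{"x": -0.005, "y": -0.002, "z": 0.013, "wx": 0.0005, "wy": -0.0015, "wz": 0, "fingers": 0.2}, {"x": 0, "y": 0, "z": 0.004, "wx": 0, "wy": 0, "wz": 0, "fingers": 0.2}, {"x": 0, "y": 0, "z": 0, "wx": 0, "wy": 0, "wz": 0, "fingers": 0.2}]}}

```text
clock: 11.08
tool_pos: [0.66, -0.1162, 0.0223]
eef_rot: [0.997, -0.083, 0.002, 0.0]
contact_force: [-0.3, -0.3, 0.3]
opening: 0.603
```

```bash
python3 go.py .6588 -.117 .023
```

```text
t 11.07 p [ 0.66   -0.1162  0.0223] yaw -9.56 tiltz [ 0.0034 -0.001 ] open 0.603 F [-0.3 -0.3  0.3] q [ 0.26  1.04 -0.3   1.54  0.45  0.63 -0.44]
turn/pi total [ 0.0001 -0.0011 -0.0003]
rows 1 each [-0.0013  0.0012 -0.0009] wz/pi total -0.0003
```

{"fn": "apply_moves", "kwargs": {"series": [{"x": -0.001, "y": 0.001, "z": -0.001, "wx": 0, "wy": -0.001, "wz": 0, "fingers": -1}, {"x": 0, "y": 0, "z": 0, "wx": 0, "wy": 0, "wz": 0, "fingers": -1}, {"x": 0, "y": 0, "z": 0, "wx": 0, "wy": 0, "wz": 0, "fingers": -1}, {"x": 0, "y": 0, "z": 0, "wx": 0, "wy": 0, "wz": 0, "fingers": -1}]}}

```text
clock: 11.58
tool_pos: [0.6594, -0.1171, 0.0237]
eef_rot: [0.997, -0.083, 0.001, 0.0]
contact_force: [0.8, 0.1, -0.9]
opening: 0.342
```

{"fn": "apply_moves", "kwargs": {"series": [{"x": 0, "y": 0, "z": -0.02, "wx": 0, "wy": 0, "wz": 0, "fingers": -1}, {"x": 0, "y": 0, "z": -0.04, "wx": 0, "wy": 0, "wz": 0, "fingers": -1}, {"x": 0, "y": 0, "z": -0.05, "wx": 0, "wy": 0, "wz": 0, "fingers": -1}, {"x": 0, "y": 0, "z": -0.04, "wx": 0, "wy": 0, "wz": 0, "fingers": -1}, {"x": 0, "y": 0, "z": -0.01, "wx": 0, "wy": 0, "wz": 0, "fingers": -1}]}}

```text
clock: 12.2
tool_pos: [0.659, -0.1167, 0.1582]
eef_rot: [0.997, -0.083, 0.0, 0.0]
contact_force: [0.3, 0.9, -1.3]
opening: 0.341
```

```bash
python3 go.py .4615 .1283 .14
```

```text
t 12.2 p [ 0.659  -0.1167  0.1582] yaw -9.54 tiltz [ 0.0009 -0.0005] open 0.341 F [ 0.3  0.9 -1.3] q [ 0.3   0.86 -0.38  1.49  0.38  0.87 -0.37]
turn/pi total [ 0.0001 -0.0003 -0.0002]
rows 6 each [-0.049  -0.0435  0.0037] wz/pi total -0.0002
```

{"fn": "apply_moves", "kwargs": {"series": [{"x": -0.049, "y": -0.044, "z": 0, "wx": 0, "wy": 0, "wz": 0, "fingers": -1}, {"x": -0.049, "y": -0.044, "z": 0, "wx": 0, "wy": 0, "wz": 0, "fingers": -1}, {"x": -0.049, "y": -0.044, "z": 0, "wx": 0, "wy": 0, "wz": 0, "fingers": -1}, {"x": -0.049, "y": -0.044, "z": 0, "wx": 0, "wy": 0, "wz": 0, "fingers": -1}, {"x": -0.049, "y": -0.044, "z": 0, "wx": 0, "wy": 0, "wz": 0, "fingers": -1}, {"x": -0.04, "y": -0.035, "z": 0, "wx": 0, "wy": 0, "wz": 0, "fingers": -1}, {"x": -0.01, "y": -0.01, "z": 0, "wx": 0, "wy": 0, "wz": 0, "fingers": -1}, {"x": 0, "y": 0, "z": 0, "wx": 0, "wy": 0, "wz": 0, "fingers": -1}]}}

```text
clock: 13.2
tool_pos: [0.4551, 0.1371, 0.1557]
eef_rot: [0.996, -0.084, 0.0, 0.001]
contact_force: [-0.0, 0.9, -1.1]
opening: 0.342
```

```bash
python3 go.py .4615 .1283 .06
```

```text
t 13.2 p [0.4551 0.1371 0.1557] yaw -9.66 tiltz [ 0.0002 -0.0013] open 0.342 F [-0.   0.9 -1.1] q [-0.22  0.65 -0.27  2.09  0.38  0.45 -0.95]
turn/pi total [ 0.0004 -0.0001 -0.0009]
rows 2 each [0.0048 0.0047 0.0598] wz/pi total -0.0009
```

{"fn": "apply_moves", "kwargs": {"series": [{"x": 0.009, "y": 0.009, "z": 0.03, "wx": 0, "wy": 0, "wz": -0.001, "fingers": -1}, {"x": 0, "y": 0, "z": 0.05, "wx": 0, "wy": 0, "wz": 0, "fingers": -1}, {"x": 0, "y": 0, "z": 0.035, "wx": 0, "wy": 0, "wz": 0, "fingers": -1}, {"x": 0, "y": 0, "z": 0.003, "wx": 0, "wy": 0, "wz": 0, "fingers": -1}, {"x": 0, "y": 0, "z": 0, "wx": 0, "wy": 0, "wz": 0, "fingers": -1}]}}

```text
clock: 13.82
tool_pos: [0.4684, 0.1214, 0.059]
eef_rot: [0.996, -0.089, 0.004, 0.002]
contact_force: [-0.5, 0.4, -0.6]
opening: 0.337
```

```bash
python3 go.py .4612 .1283 .03
```

```text
t 13.82 p [0.4684 0.1214 0.059 ] yaw -10.17 tiltz [ 0.0072 -0.0042] open 0.337 F [-0.5  0.4 -0.6] q [-0.28  0.84 -0.12  2.12  0.48  0.21 -1.01]
turn/pi total [ 0.0009 -0.0025 -0.0037]
rows 1 each [-0.0107 -0.007   0.0361] wz/pi total -0.0037
```

{"fn": "apply_moves", "kwargs": {"series": [{"x": -0.011, "y": -0.007, "z": 0.013, "wx": 0.001, "wy": -0.0025, "wz": -0.004, "fingers": -1}, {"x": 0, "y": 0, "z": 0.012, "wx": 0, "wy": 0, "wz": 0, "fingers": -1}, {"x": 0, "y": 0, "z": 0.002, "wx": 0, "wy": 0, "wz": 0, "fingers": -1}, {"x": 0, "y": 0, "z": 0, "wx": 0, "wy": 0, "wz": 0, "fingers": -1}]}}

```text
clock: 14.32
tool_pos: [0.4619, 0.1292, 0.0378]
eef_rot: [0.997, -0.082, 0.001, -0.001]
contact_force: [-0.4, 0.9, -1.2]
opening: 0.34
```

```bash
python3 go.py .4612 .1283 .03
```

```text
t 14.32 p [0.4619 0.1292 0.0378] yaw -9.44 tiltz [0.0031 0.0023] open 0.34 F [-0.4  0.9 -1.2] q [-0.31  0.88 -0.09  2.14  0.49  0.14 -1.02]
turn/pi total [-0.0009 -0.0009  0.0003]
rows 1 each [-0.0007  0.0013  0.0098] wz/pi total 0.0003
```

{"fn": "apply_moves", "kwargs": {"series": [{"x": -0.002, "y": 0.001, "z": 0.008, "wx": -0.001, "wy": -0.001, "wz": 0, "fingers": -1}, {"x": 0, "y": 0, "z": 0.002, "wx": 0, "wy": 0, "wz": 0, "fingers": -1}, {"x": 0, "y": 0, "z": 0, "wx": 0, "wy": 0, "wz": 0, "fingers": -1}]}}

```text
clock: 14.7
tool_pos: [0.4604, 0.1287, 0.0296]
eef_rot: [0.997, -0.082, 0.0, 0.0]
contact_force: [-0.3, -0.0, -1.1]
opening: 0.34
```

```bash
python3 go.py .4612 .1283 .03
```

```text
t 14.7 p [0.4604 0.1287 0.0296] yaw -9.45 tiltz [-0.     -0.0003] open 0.34 F [-0.3 -0.  -1.1] q [-0.32  0.89 -0.08  2.14  0.5   0.12 -1.03]
turn/pi total [ 0.0001 -0.      0.0003]
rows 1 each [ 0.001   0.0003 -0.0005] wz/pi total 0.0003
```

{"fn": "apply_moves", "kwargs": {"series": [{"x": 0.001, "y": 0, "z": 0.0015, "wx": 0, "wy": 0, "wz": 0, "fingers": -1}, {"x": 0, "y": 0, "z": 0, "wx": 0, "wy": 0, "wz": 0, "fingers": -1}]}}

```text
clock: 14.95
tool_pos: [0.4605, 0.1287, 0.0297]
eef_rot: [0.997, -0.082, -0.0, 0.0]
contact_force: [-0.0, 1.3, -1.3]
opening: 0.34
```

{"fn": "apply_moves", "kwargs": {"series": [{"x": 0.001, "y": 0, "z": 0.003, "wx": 0, "wy": 0, "wz": 0, "fingers": -1}, {"x": 0, "y": 0, "z": 0.001, "wx": 0, "wy": 0, "wz": 0, "fingers": -1}]}}

```text
clock: 15.2
tool_pos: [0.4606, 0.1288, 0.0287]
eef_rot: [0.997, -0.082, 0.0, 0.0]
contact_force: [-0.8, -0.4, 6.5]
opening: 0.339
```

Contact at 6.5 N; release to a moderate opening and rise.

{"fn": "apply_moves", "kwargs": {"series": [{"x": 0, "y": 0, "z": 0, "wx": 0, "wy": 0, "wz": 0, "fingers": 0.15}, {"x": 0, "y": 0, "z": 0, "wx": 0, "wy": 0, "wz": 0, "fingers": 0.15}, {"x": 0, "y": 0, "z": 0, "wx": 0, "wy": 0, "wz": 0, "fingers": 0.15}, {"x": 0, "y": 0, "z": -0.02, "wx": 0, "wy": 0, "wz": 0, "fingers": 0.15}, {"x": 0, "y": 0, "z": -0.04, "wx": 0, "wy": 0, "wz": 0, "fingers": 0.15}, {"x": 0, "y": 0, "z": -0.06, "wx": 0, "wy": 0, "wz": 0, "fingers": 0.15}, {"x": 0, "y": 0, "z": -0.06, "wx": 0, "wy": 0, "wz": 0, "fingers": 0.15}, {"x": 0, "y": 0, "z": -0.01, "wx": 0, "wy": 0, "wz": 0, "fingers": 0.15}]}}

```text
clock: 16.2
tool_pos: [0.4605, 0.1285, 0.1831]
eef_rot: [0.997, -0.082, -0.001, 0.001]
contact_force: [1.0, 0.1, -0.9]
opening: 0.573
```

```bash
python3 - <<'E'
from go import *
go(.6755,-.0135,.16)
snap('top','t3'); blob('t3',.4612,.1283,.05,.07);blob('t3',.4735,.2003,.07,.1);blob('t3',.675,-.013,.06,.1)
E
```

```text
t 16.2 p [0.4605 0.1285 0.1831] yaw -9.36 tiltz [-0.0021 -0.0019] open 0.573 F [ 1.   0.1 -0.9] q [-0.15  0.61 -0.34  2.05  0.37  0.55 -0.92]
turn/pi total [0.0007 0.0006 0.0008]
rows 5 each [0.0588 0.0263 0.0057] wz/pi total 0.0008
t3 n 62 circ [461.  128.8] r 10.0 z [0.0542 0.0622]
none
t3 n 44 circ [676.5 -12.4] r 9.0 z [0.0646 0.0715]
```

{"fn": "apply_moves", "kwargs": {"series": [{"x": 0.059, "y": 0.026, "z": 0, "wx": 0, "wy": 0, "wz": 0, "fingers": 0.15}, {"x": 0.059, "y": 0.026, "z": 0, "wx": 0, "wy": 0, "wz": 0, "fingers": 0.15}, {"x": 0.059, "y": 0.026, "z": 0, "wx": 0, "wy": 0, "wz": 0, "fingers": 0.15}, {"x": 0.059, "y": 0.026, "z": 0.01, "wx": 0, "wy": 0, "wz": 0, "fingers": 0.15}, {"x": 0.045, "y": 0.015, "z": 0.01, "wx": 0, "wy": 0, "wz": 0, "fingers": 0.15}, {"x": 0.005, "y": 0.004, "z": 0, "wx": 0, "wy": 0, "wz": 0, "fingers": 0.15}, {"x": 0, "y": 0, "z": 0, "wx": 0, "wy": 0, "wz": 0, "fingers": 0.15}]}}

```text
clock: 17.12
tool_pos: [0.6692, -0.0098, 0.1511]
eef_rot: [0.997, -0.079, -0.011, 0.004]
contact_force: [-0.2, 0.6, -1.0]
opening: 0.578
```

```bash
python3 - <<'E'
from go import *
snap('top','t4'); blob('t4',.4612,.1283,.05,.07);blob('t4',.4735,.2003,.07,.1)
snap('wrist','w4');blob('w4',.675,-.013,.06,.1)
go(.675,-.013,.085)
E
```

```text
t4 n 63 circ [460.7 127.8] r 10.7 z [0.0523 0.0621]
t4 n 124 circ [472.7 200. ] r 14.1 z [0.0746 0.0852]
w4 n 379 circ [675.5 -12.8] r 9.3 z [0.0642 0.0698]
t 17.23 p [ 0.669  -0.0091  0.1519] yaw -8.99 tiltz [-0.0222 -0.0065] open 0.573 F [-0.4  0.6  0.3] q [ 0.13  0.88 -0.38  1.47  0.38  0.9  -0.52]
turn/pi total [0.0032 0.0066 0.0028]
rows 2 each [0.005  0.0014 0.0417] wz/pi total 0.0028
```

{"fn": "apply_moves", "kwargs": {"series": [{"x": 0.01, "y": 0.003, "z": 0.02, "wx": 0.003, "wy": 0.006, "wz": 0.003, "fingers": 0.15}, {"x": 0, "y": 0, "z": 0.03, "wx": 0, "wy": 0, "wz": 0, "fingers": 0.15}, {"x": 0, "y": 0, "z": 0.015, "wx": 0, "wy": 0, "wz": 0, "fingers": 0.15}, {"x": 0, "y": 0, "z": 0, "wx": 0, "wy": 0, "wz": 0, "fingers": 0.15}]}}

```text
clock: 17.73
tool_pos: [0.6741, -0.008, 0.1005]
eef_rot: [0.997, -0.08, -0.001, -0.001]
contact_force: [-0.2, 0.1, 0.3]
opening: 0.574
```

```bash
python3 go.py .6755 -.013 .041
```

```text
t 17.73 p [ 0.6741 -0.008   0.1005] yaw -9.15 tiltz [-0.0014  0.0016] open 0.574 F [-0.2  0.1  0.3] q [ 0.12  0.94 -0.36  1.5   0.41  0.78 -0.55]
turn/pi total [-0.0004  0.0005  0.002 ]
rows 2 each [0.0014 0.003  0.0372] wz/pi total 0.002
```

{"fn": "apply_moves", "kwargs": {"series": [{"x": 0.001, "y": 0.006, "z": 0.025, "wx": 0, "wy": 0, "wz": 0.002, "fingers": 0.15}, {"x": 0, "y": 0, "z": 0.03, "wx": 0, "wy": 0, "wz": 0, "fingers": 0.15}, {"x": 0, "y": 0, "z": 0.013, "wx": 0, "wy": 0, "wz": 0, "fingers": 0.15}, {"x": 0, "y": 0, "z": 0, "wx": 0, "wy": 0, "wz": 0, "fingers": 0.15}]}}

```text
clock: 18.23
tool_pos: [0.675, -0.0134, 0.0449]
eef_rot: [0.997, -0.083, 0.001, -0.001]
contact_force: [-0.5, -0.2, -0.1]
opening: 0.572
```

```bash
python3 go.py .6755 -.013 .041
```

```text
t 18.23 p [ 0.675  -0.0134  0.0449] yaw -9.55 tiltz [0.0015 0.0012] open 0.572 F [-0.5 -0.2 -0.1] q [ 0.12  1.01 -0.32  1.52  0.44  0.68 -0.58]
turn/pi total [-0.0005 -0.0004 -0.0003]
rows 1 each [ 0.0005 -0.0005  0.0049] wz/pi total -0.0003
```

{"fn": "apply_moves", "kwargs": {"series": [{"x": 0, "y": 0, "z": 0.006, "wx": 0, "wy": 0, "wz": 0, "fingers": 0.15}, {"x": 0, "y": 0, "z": 0, "wx": 0, "wy": 0, "wz": 0, "fingers": 0.15}, {"x": 0, "y": 0, "z": 0, "wx": 0, "wy": 0, "wz": 0, "fingers": -1}, {"x": 0, "y": 0, "z": 0, "wx": 0, "wy": 0, "wz": 0, "fingers": -1}, {"x": 0, "y": 0, "z": 0, "wx": 0, "wy": 0, "wz": 0, "fingers": -1}, {"x": 0, "y": 0, "z": 0, "wx": 0, "wy": 0, "wz": 0, "fingers": -1}]}}

```text
clock: 18.98
tool_pos: [0.6767, -0.0133, 0.0422]
eef_rot: [0.997, -0.083, 0.003, -0.001]
contact_force: [0.3, -0.4, -0.3]
opening: 0.214
```

{"fn": "apply_moves", "kwargs": {"series": [{"x": 0, "y": 0, "z": -0.02, "wx": 0, "wy": 0, "wz": 0, "fingers": -1}, {"x": 0, "y": 0, "z": -0.04, "wx": 0, "wy": 0, "wz": 0, "fingers": -1}, {"x": 0, "y": 0, "z": -0.05, "wx": 0, "wy": 0, "wz": 0, "fingers": -1}, {"x": 0, "y": 0, "z": -0.06, "wx": 0, "wy": 0, "wz": 0, "fingers": -1}, {"x": 0, "y": 0, "z": -0.03, "wx": 0, "wy": 0, "wz": 0, "fingers": -1}, {"x": 0, "y": 0, "z": 0, "wx": 0, "wy": 0, "wz": 0, "fingers": -1}]}}

```text
clock: 19.73
tool_pos: [0.676, -0.0132, 0.2118]
eef_rot: [0.997, -0.083, 0.004, -0.001]
contact_force: [-0.6, -0.7, -1.0]
opening: 0.212
```

```bash
python3 go.py .485 .2720 .19
```

```text
t 19.73 p [ 0.676  -0.0132  0.2118] yaw -9.54 tiltz [0.0082 0.002 ] open 0.212 F [-0.6 -0.7 -1. ] q [ 0.15  0.81 -0.4   1.42  0.35  0.97 -0.5 ]
turn/pi total [-0.001  -0.0025 -0.0002]
rows 7 each [-0.0421 -0.0446  0.0037] wz/pi total -0.0002
```

{"fn": "apply_moves", "kwargs": {"series": [{"x": -0.042, "y": -0.045, "z": 0, "wx": 0, "wy": -0.001, "wz": 0, "fingers": -1}, {"x": -0.042, "y": -0.045, "z": 0, "wx": 0, "wy": -0.001, "wz": 0, "fingers": -1}, {"x": -0.042, "y": -0.045, "z": 0, "wx": 0, "wy": 0, "wz": 0, "fingers": -1}, {"x": -0.042, "y": -0.045, "z": 0, "wx": 0, "wy": 0, "wz": 0, "fingers": -1}, {"x": -0.042, "y": -0.045, "z": 0, "wx": 0, "wy": 0, "wz": 0, "fingers": -1}, {"x": -0.042, "y": -0.045, "z": 0, "wx": 0, "wy": 0, "wz": 0, "fingers": -1}, {"x": -0.038, "y": -0.038, "z": 0, "wx": 0, "wy": 0, "wz": 0, "fingers": -1}, {"x": 0, "y": 0, "z": 0, "wx": 0, "wy": 0, "wz": 0, "fingers": -1}]}}

```text
clock: 20.72
tool_pos: [0.4783, 0.2741, 0.2046]
eef_rot: [0.996, -0.084, -0.004, 0.001]
contact_force: [0.8, -1.1, -0.7]
opening: 0.21
```

```bash
python3 go.py .485 .2720 .08
```

```text
t 20.73 p [0.4783 0.2741 0.2046] yaw -9.6 tiltz [-0.0088 -0.0009] open 0.21 F [ 0.8 -1.1 -0.7] q [-0.38  0.66 -0.37  1.81  0.32  0.74 -1.09]
turn/pi total [ 0.0007  0.0027 -0.0006]
rows 3 each [0.0033 0.0003 0.0519] wz/pi total -0.0006
```

{"fn": "apply_moves", "kwargs": {"series": [{"x": 0.008, "y": 0.001, "z": 0.03, "wx": 0.001, "wy": 0.003, "wz": -0.001, "fingers": -1}, {"x": 0, "y": 0, "z": 0.05, "wx": 0, "wy": 0, "wz": 0, "fingers": -1}, {"x": 0, "y": 0, "z": 0.05, "wx": 0, "wy": 0, "wz": 0, "fingers": -1}, {"x": 0, "y": 0, "z": 0.02, "wx": 0, "wy": 0, "wz": 0, "fingers": -1}, {"x": 0, "y": 0, "z": 0, "wx": 0, "wy": 0, "wz": 0, "fingers": -1}]}}

```text
clock: 21.35
tool_pos: [0.4864, 0.2657, 0.0784]
eef_rot: [0.996, -0.085, 0.0, 0.003]
contact_force: [-1.2, -0.2, -0.9]
opening: 0.211
```

```bash
python3 go.py .485 .272 .048
```

```text
t 21.35 p [0.4864 0.2657 0.0784] yaw -9.7 tiltz [ 0.0001 -0.0057] open 0.211 F [-1.2 -0.2 -0.9] q [-0.44  0.85 -0.25  1.9   0.44  0.46 -1.18]
turn/pi total [ 0.0018 -0.0003 -0.0011]
rows 1 each [-0.0031 -0.0077  0.0379] wz/pi total -0.0011
```

{"fn": "apply_moves", "kwargs": {"series": [{"x": -0.003, "y": -0.008, "z": 0.015, "wx": 0.0015, "wy": 0, "wz": -0.001, "fingers": -1}, {"x": -0.001, "y": 0, "z": 0.013, "wx": 0, "wy": 0, "wz": 0, "fingers": -1}, {"x": 0, "y": 0, "z": 0.003, "wx": 0, "wy": 0, "wz": 0, "fingers": -1}, {"x": 0, "y": 0, "z": 0, "wx": 0, "wy": 0, "wz": 0, "fingers": -1}]}}

```text
clock: 21.85
tool_pos: [0.4856, 0.2726, 0.0532]
eef_rot: [0.996, -0.084, 0.002, -0.0]
contact_force: [0.8, 0.4, -0.3]
opening: 0.212
```

```bash
python3 go.py .485 .272 .048
```

```text
t 21.85 p [0.4856 0.2726 0.0532] yaw -9.59 tiltz [0.0031 0.0003] open 0.212 F [ 0.8  0.4 -0.3] q [-0.47  0.89 -0.22  1.9   0.46  0.4  -1.2 ]
turn/pi total [-0.0003 -0.001  -0.0005]
rows 1 each [-0.0007  0.0008  0.0065] wz/pi total -0.0005
```

{"fn": "apply_moves", "kwargs": {"series": [{"x": -0.001, "y": 0.001, "z": 0.006, "wx": 0, "wy": -0.001, "wz": 0, "fingers": -1}, {"x": 0, "y": 0, "z": 0.003, "wx": 0, "wy": 0, "wz": 0, "fingers": -1}, {"x": 0, "y": 0, "z": 0, "wx": 0, "wy": 0, "wz": 0, "fingers": -1}]}}

```text
clock: 22.22
tool_pos: [0.4854, 0.2722, 0.0481]
eef_rot: [0.996, -0.084, 0.001, -0.001]
contact_force: [-0.4, -0.3, -0.6]
opening: 0.207
```

{"fn": "apply_moves", "kwargs": {"series": [{"x": -0.0005, "y": 0, "z": 0.003, "wx": 0, "wy": 0, "wz": 0, "fingers": -1}, {"x": 0, "y": 0, "z": 0.001, "wx": 0, "wy": 0, "wz": 0, "fingers": -1}]}}

```text
clock: 22.48
tool_pos: [0.4859, 0.2729, 0.0478]
eef_rot: [0.996, -0.084, 0.003, -0.002]
contact_force: [-1.9, -1.3, 8.2]
opening: 0.208
```

Contact. Release and rise.

{"fn": "apply_moves", "kwargs": {"series": [{"x": 0, "y": 0, "z": 0, "wx": 0, "wy": 0, "wz": 0, "fingers": 0.15}, {"x": 0, "y": 0, "z": 0, "wx": 0, "wy": 0, "wz": 0, "fingers": 0.15}, {"x": 0, "y": 0, "z": 0, "wx": 0, "wy": 0, "wz": 0, "fingers": 0.15}, {"x": 0, "y": 0, "z": -0.02, "wx": 0, "wy": 0, "wz": 0, "fingers": 0.15}, {"x": 0, "y": 0, "z": -0.04, "wx": 0, "wy": 0, "wz": 0, "fingers": 0.15}, {"x": 0, "y": 0, "z": -0.06, "wx": 0, "wy": 0, "wz": 0, "fingers": 0.15}, {"x": 0, "y": 0, "z": -0.06, "wx": 0, "wy": 0, "wz": 0, "fingers": 0.15}, {"x": 0, "y": 0, "z": -0.01, "wx": 0, "wy": 0, "wz": 0, "fingers": 0.15}]}}

```text
clock: 23.48
tool_pos: [0.485, 0.2723, 0.2066]
eef_rot: [0.996, -0.084, 0.003, -0.002]
contact_force: [0.1, 0.5, -0.8]
opening: 0.576
```

```bash
python3 go.py .6673 .197 .16
```

```text
t 23.48 p [0.485  0.2723 0.2066] yaw -9.6 tiltz [0.0057 0.0031] open 0.576 F [ 0.1  0.5 -0.8] q [-0.37  0.65 -0.37  1.81  0.34  0.73 -1.09]
turn/pi total [-0.0013 -0.0016 -0.0005]
rows 4 each [0.06   0.0138 0.0148] wz/pi total -0.0005
```

{"fn": "apply_moves", "kwargs": {"series": [{"x": 0.06, "y": 0.014, "z": 0, "wx": -0.001, "wy": -0.001, "wz": 0, "fingers": 0.15}, {"x": 0.06, "y": 0.014, "z": 0.01, "wx": 0, "wy": 0, "wz": 0, "fingers": 0.15}, {"x": 0.06, "y": 0.014, "z": 0.02, "wx": 0, "wy": 0, "wz": 0, "fingers": 0.15}, {"x": 0.05, "y": 0.012, "z": 0.02, "wx": 0, "wy": 0, "wz": 0, "fingers": 0.15}, {"x": 0.004, "y": 0, "z": 0, "wx": 0, "wy": 0, "wz": 0, "fingers": 0.15}, {"x": 0, "y": 0, "z": 0, "wx": 0, "wy": 0, "wz": 0, "fingers": 0.15}]}}

```text
clock: 24.22
tool_pos: [0.664, 0.1972, 0.1653]
eef_rot: [0.997, -0.081, -0.001, 0.0]
contact_force: [0.0, -0.0, -0.2]
opening: 0.574
```

```bash
python3 - <<'E'
from go import *
snap('top','t5'); blob('t5',.4612,.1283,.05,.07);blob('t5',.4735,.2003,.07,.1);blob('t5',.485,.272,.06,.1)
snap('wrist','w5');blob('w5',.667,.197,.04,.1)
go(.6673,.197,.07)
E
```

```text
none
none
none
w5 n 588 circ [668.  196.5] r 13.1 z [0.0467 0.0498]
t 24.32 p [0.6637 0.1972 0.1657] yaw -9.29 tiltz [-0.002  -0.0008] open 0.575 F [ 0.  -0.7  1.1] q [-0.17  0.88 -0.38  1.4   0.36  0.93 -0.8 ]
turn/pi total [0.0003 0.0006 0.0012]
rows 2 each [ 0.0023 -0.0003  0.0598] wz/pi total 0.0012
```

{"fn": "apply_moves", "kwargs": {"series": [{"x": 0.005, "y": 0.001, "z": 0.03, "wx": 0, "wy": 0, "wz": 0.001, "fingers": 0.5}, {"x": 0, "y": 0, "z": 0.04, "wx": 0, "wy": 0, "wz": 0, "fingers": 0.5}, {"x": 0, "y": 0, "z": 0.03, "wx": 0, "wy": 0, "wz": 0, "fingers": 0.5}, {"x": 0, "y": 0, "z": 0.01, "wx": 0, "wy": 0, "wz": 0, "fingers": 0.5}, {"x": 0, "y": 0, "z": 0, "wx": 0, "wy": 0, "wz": 0, "fingers": 0.5}]}}

```text
clock: 24.95
tool_pos: [0.6638, 0.199, 0.073]
eef_rot: [0.997, -0.079, -0.002, 0.0]
contact_force: [-0.4, 0.0, -0.0]
opening: 0.751
```

```bash
python3 go.py .6677 .1967 .026
```

```text
t 24.95 p [0.6638 0.199  0.073 ] yaw -9.11 tiltz [-0.0044 -0.0001] open 0.751 F [-0.4  0.  -0. ] q [-0.19  1.   -0.34  1.44  0.41  0.78 -0.84]
turn/pi total [0.0003 0.0014 0.0022]
rows 1 each [0.0055 0.002  0.0587] wz/pi total 0.0022
```

{"fn": "apply_moves", "kwargs": {"series": [{"x": 0.006, "y": 0.002, "z": 0.02, "wx": 0, "wy": 0.001, "wz": 0.002, "fingers": 0.5}, {"x": 0, "y": 0, "z": 0.025, "wx": 0, "wy": 0, "wz": 0, "fingers": 0.5}, {"x": 0, "y": 0, "z": 0.013, "wx": 0, "wy": 0, "wz": 0, "fingers": 0.5}, {"x": 0, "y": 0, "z": 0.001, "wx": 0, "wy": 0, "wz": 0, "fingers": 0.5}]}}

```text
clock: 25.45
tool_pos: [0.6694, 0.1968, 0.0237]
eef_rot: [0.997, -0.083, 0.001, -0.0]
contact_force: [0.0, -0.5, 0.7]
opening: 0.745
```

```bash
python3 go.py .6677 .1967 .026
```

```text
t 25.45 p [0.6694 0.1968 0.0237] yaw -9.5 tiltz [0.0011 0.0001] open 0.745 F [ 0.  -0.5  0.7] q [-0.2   1.07 -0.31  1.44  0.43  0.71 -0.86]
turn/pi total [-0.0001 -0.0003  0.    ]
rows 1 each [-0.0021  0.0005 -0.0029] wz/pi total 0.0
```

{"fn": "apply_moves", "kwargs": {"series": [{"x": -0.002, "y": 0, "z": -0.003, "wx": 0, "wy": 0, "wz": 0, "fingers": 0.5}, {"x": 0, "y": 0, "z": 0, "wx": 0, "wy": 0, "wz": 0, "fingers": -1}, {"x": 0, "y": 0, "z": 0, "wx": 0, "wy": 0, "wz": 0, "fingers": -1}, {"x": 0, "y": 0, "z": 0, "wx": 0, "wy": 0, "wz": 0, "fingers": -1}, {"x": 0, "y": 0, "z": 0, "wx": 0, "wy": 0, "wz": 0, "fingers": -1}, {"x": 0, "y": 0, "z": 0, "wx": 0, "wy": 0, "wz": 0, "fingers": -1}]}}

```text
clock: 26.2
tool_pos: [0.6688, 0.1977, 0.028]
eef_rot: [0.997, -0.083, 0.002, -0.001]
contact_force: [-0.5, 0.0, -0.7]
opening: 0.295
```

{"fn": "apply_moves", "kwargs": {"series": [{"x": 0, "y": 0, "z": -0.02, "wx": 0, "wy": 0, "wz": 0, "fingers": -1}, {"x": 0, "y": 0, "z": -0.04, "wx": 0, "wy": 0, "wz": 0, "fingers": -1}, {"x": 0, "y": 0, "z": -0.05, "wx": 0, "wy": 0, "wz": 0, "fingers": -1}, {"x": 0, "y": 0, "z": -0.06, "wx": 0, "wy": 0, "wz": 0, "fingers": -1}, {"x": 0, "y": 0, "z": -0.03, "wx": 0, "wy": 0, "wz": 0, "fingers": -1}, {"x": 0, "y": 0, "z": 0, "wx": 0, "wy": 0, "wz": 0, "fingers": -1}]}}

```text
clock: 26.95
tool_pos: [0.6682, 0.1975, 0.1969]
eef_rot: [0.997, -0.083, 0.002, -0.001]
contact_force: [-0.2, -1.3, -0.4]
opening: 0.291
```

```bash
python3 go.py .4838 -.1860 .17
```

```text
t 26.95 p [0.6682 0.1975 0.1969] yaw -9.49 tiltz [0.0051 0.0019] open 0.291 F [-0.2 -1.3 -0.4] q [-0.17  0.85 -0.39  1.36  0.35  0.99 -0.79]
turn/pi total [-0.0009 -0.0015  0.0001]
rows 8 each [-0.0186  0.0639  0.0039] wz/pi total 0.0001
```

{"fn": "apply_moves", "kwargs": {"series": [{"x": -0.019, "y": 0.065, "z": 0, "wx": -0.001, "wy": -0.001, "wz": 0, "fingers": -1}, {"x": -0.019, "y": 0.065, "z": 0, "wx": 0, "wy": 0, "wz": 0, "fingers": -1}, {"x": -0.019, "y": 0.065, "z": 0, "wx": 0, "wy": 0, "wz": 0, "fingers": -1}, {"x": -0.019, "y": 0.065, "z": 0, "wx": 0, "wy": 0, "wz": 0, "fingers": -1}, {"x": -0.019, "y": 0.065, "z": 0, "wx": 0, "wy": 0, "wz": 0, "fingers": -1}, {"x": -0.019, "y": 0.065, "z": 0, "wx": 0, "wy": 0, "wz": 0, "fingers": -1}, {"x": -0.019, "y": 0.05, "z": 0, "wx": 0, "wy": 0, "wz": 0, "fingers": -1}, {"x": 0, "y": 0.01, "z": 0, "wx": 0, "wy": 0, "wz": 0, "fingers": -1}]}}

```text
clock: 27.95
tool_pos: [0.493, -0.1496, 0.189]
eef_rot: [0.997, -0.082, -0.006, -0.0]
contact_force: [-0.4, 0.3, -0.6]
opening: 0.293
```

```bash
python3 go.py .4838 -.1860 .09
```

```text
t 27.95 p [ 0.493  -0.1496  0.189 ] yaw -9.38 tiltz [-0.0115  0.0012] open 0.293 F [-0.4  0.3 -0.6] q [ 0.47  0.65 -0.43  1.93  0.42  0.66 -0.38]
turn/pi total [0.0002 0.0037 0.0007]
rows 2 each [-0.0012  0.0233  0.0619] wz/pi total 0.0007
```

{"fn": "apply_moves", "kwargs": {"series": [{"x": -0.004, "y": 0.046, "z": 0.02, "wx": 0, "wy": 0.003, "wz": 0.001, "fingers": -1}, {"x": 0, "y": 0, "z": 0.04, "wx": 0, "wy": 0, "wz": 0, "fingers": -1}, {"x": 0, "y": 0, "z": 0.045, "wx": 0, "wy": 0, "wz": 0, "fingers": -1}, {"x": 0, "y": 0, "z": 0.02, "wx": 0, "wy": 0, "wz": 0, "fingers": -1}, {"x": 0, "y": 0, "z": 0, "wx": 0, "wy": 0, "wz": 0, "fingers": -1}]}}

```text
clock: 28.58
tool_pos: [0.486, -0.183, 0.0844]
eef_rot: [0.997, -0.082, 0.0, -0.002]
contact_force: [-0.2, -0.1, -0.3]
opening: 0.292
```

```bash
python3 go.py .4838 -.1860 .038
```

```text
t 28.57 p [ 0.486  -0.183   0.0844] yaw -9.4 tiltz [0.0007 0.004 ] open 0.292 F [-0.2 -0.1 -0.3] q [ 0.45  0.82 -0.3   2.    0.56  0.41 -0.44]
turn/pi total [-0.0013 -0.      0.0006]
rows 1 each [-0.0021  0.0044  0.058 ] wz/pi total 0.0006
```

{"fn": "apply_moves", "kwargs": {"series": [{"x": -0.002, "y": 0.004, "z": 0.02, "wx": -0.001, "wy": 0, "wz": 0.001, "fingers": -1}, {"x": 0, "y": 0, "z": 0.02, "wx": 0, "wy": 0, "wz": 0, "fingers": -1}, {"x": 0, "y": 0, "z": 0.01, "wx": 0, "wy": 0, "wz": 0, "fingers": -1}, {"x": 0, "y": 0, "z": 0, "wx": 0, "wy": 0, "wz": 0, "fingers": -1}]}}

```text
clock: 29.08
tool_pos: [0.4874, -0.1833, 0.0452]
eef_rot: [0.997, -0.082, 0.003, -0.001]
contact_force: [-0.1, 0.1, -0.6]
opening: 0.295
```

```bash
python3 go.py .4838 -.1850 .038
```

```text
t 29.07 p [ 0.4874 -0.1833  0.0452] yaw -9.39 tiltz [0.0054 0.0024] open 0.295 F [-0.1  0.1 -0.6] q [ 0.41  0.88 -0.23  2.01  0.6   0.31 -0.48]
turn/pi total [-0.001  -0.0016  0.0006]
rows 1 each [-0.0042  0.0029  0.009 ] wz/pi total 0.0006
```

{"fn": "apply_moves", "kwargs": {"series": [{"x": -0.0045, "y": 0.003, "z": 0.006, "wx": -0.001, "wy": -0.0015, "wz": 0, "fingers": -1}, {"x": 0, "y": 0, "z": 0.004, "wx": 0, "wy": 0, "wz": 0, "fingers": -1}, {"x": 0, "y": 0, "z": 0, "wx": 0, "wy": 0, "wz": 0, "fingers": -1}]}}

```text
clock: 29.45
tool_pos: [0.4841, -0.1854, 0.0381]
eef_rot: [0.997, -0.082, 0.001, 0.0]
contact_force: [-0.9, 0.5, 0.3]
opening: 0.295
```

{"fn": "apply_moves", "kwargs": {"series": [{"x": 0, "y": 0, "z": 0.002, "wx": 0, "wy": 0, "wz": 0, "fingers": -1}, {"x": 0, "y": 0, "z": 0, "wx": 0, "wy": 0, "wz": 0, "fingers": -1}]}}

```text
clock: 29.7
tool_pos: [0.4844, -0.1856, 0.0382]
eef_rot: [0.997, -0.082, 0.002, 0.001]
contact_force: [0.6, 0.1, -0.7]
opening: 0.293
```

{"fn": "apply_moves", "kwargs": {"series": [{"x": 0, "y": 0, "z": 0.003, "wx": 0, "wy": -0.0005, "wz": 0, "fingers": -1}, {"x": 0, "y": 0, "z": 0.001, "wx": 0, "wy": 0, "wz": 0, "fingers": -1}]}}

```text
clock: 29.95
tool_pos: [0.4847, -0.1858, 0.0376]
eef_rot: [0.997, -0.082, 0.002, 0.001]
contact_force: [-1.9, 1.1, 6.8]
opening: 0.293
```

{"fn": "apply_moves", "kwargs": {"series": [{"x": 0, "y": 0, "z": 0, "wx": 0, "wy": 0, "wz": 0, "fingers": 0.5}, {"x": 0, "y": 0, "z": 0, "wx": 0, "wy": 0, "wz": 0, "fingers": 0.5}, {"x": 0, "y": 0, "z": 0, "wx": 0, "wy": 0, "wz": 0, "fingers": 0.5}, {"x": 0, "y": 0, "z": 0, "wx": 0, "wy": 0, "wz": 0, "fingers": 0.5}, {"x": 0, "y": 0, "z": -0.02, "wx": 0, "wy": 0, "wz": 0, "fingers": 0.5}, {"x": 0, "y": 0, "z": -0.05, "wx": 0, "wy": 0, "wz": 0, "fingers": 0.5}, {"x": 0, "y": 0, "z": -0.06, "wx": 0, "wy": 0, "wz": 0, "fingers": 0.5}, {"x": 0, "y": 0, "z": -0.06, "wx": 0, "wy": 0, "wz": 0, "fingers": 0.5}]}}

```text
clock: 30.95
tool_pos: [0.4824, -0.1846, 0.1894]
eef_rot: [0.997, -0.081, -0.002, 0.0]
contact_force: [1.3, 0.6, 0.2]
opening: 0.748
```

{"fn": "apply_moves", "kwargs": {"series": [{"x": 0, "y": 0.06, "z": -0.02, "wx": 0, "wy": 0, "wz": 0, "fingers": 0.5}, {"x": 0, "y": 0.06, "z": 0, "wx": 0, "wy": 0, "wz": 0, "fingers": 0.5}, {"x": 0, "y": 0.06, "z": 0, "wx": 0, "wy": 0, "wz": 0, "fingers": 0.5}, {"x": 0, "y": 0.06, "z": 0, "wx": 0, "wy": 0, "wz": 0, "fingers": 0.5}, {"x": 0, "y": 0.04, "z": 0, "wx": 0, "wy": 0, "wz": 0, "fingers": 0.5}, {"x": 0, "y": 0, "z": 0, "wx": 0, "wy": 0, "wz": 0, "fingers": 0.5}]}}

```text
clock: 31.7
tool_pos: [0.4474, -0.4126, 0.2099]
eef_rot: [0.997, -0.081, 0.002, 0.001]
contact_force: [-0.4, -0.2, 0.7]
opening: 0.751
```

```bash
python3 - <<'E'
from h import *
for n in ['top','scene']:
    f='f'+n; snap(n,f)
    for a in [(.461,.1283,.05,.07),(.4735,.2003,.07,.1),(.485,.272,.06,.1),(.4838,-.186,.05,.08),(.662,.119,.045,.07)]: blob(f,*a)
cv2.imwrite('pics/fc.png',np.hstack([cv2.imread('pics/ftop.png')[120:320,80:380],cv2.imread('pics/fscene.png')[100:300:,120:420] ])) 
cv2.imwrite('pics/fc2.png',np.vstack([cv2.resize(cv2.imread('pics/ftop.png')[130:290,80:380],(540,288)),cv2.resize(cv2.imread('pics/fscene.png')[130:384,100:400],(354,300)).copy() if 0 else cv2.resize(cv2.imread('pics/fscene.png')[150:384,80:480],(540,300))]))
E
```

```text
ftop n 63 circ [460.5 128.3] r 10.3 z [0.0528 0.0624]
ftop n 125 circ [472.8 200.4] r 14.2 z [0.0741 0.0853]
ftop n 58 circ [485.9 273.3] r 9.1 z [0.0661 0.0779]
ftop n 97 circ [ 485.4 -186.2] r 13.0 z [0.0555 0.0614]
ftop n 181 circ [663.7 117.9] r 20.1 z [0.0464 0.0544]
fscene n 127 circ [461.  130.7] r 12.1 z [0.051  0.0628]
fscene n 254 circ [470.4 200.7] r 14.6 z [0.0723 0.086 ]
fscene n 148 circ [484.  274.7] r 9.4 z [0.0626 0.0774]
fscene n 109 circ [ 482.4 -186.4] r 14.6 z [0.0511 0.0627]
fscene n 256 circ [661.2 118.4] r 20.6 z [0.0468 0.0554]
```

View pics/fc2.png

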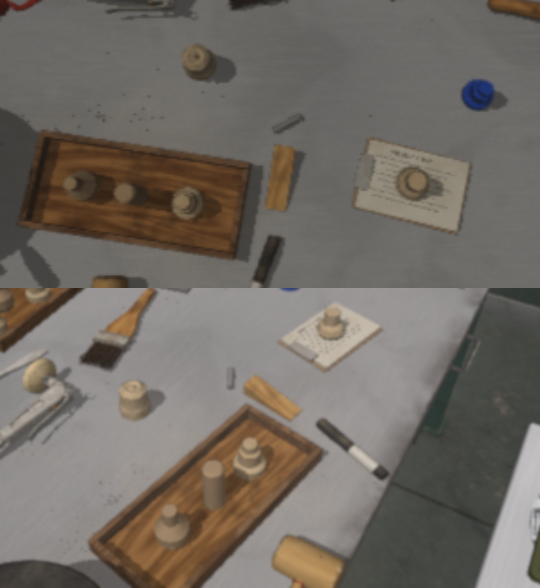

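The combined view shows bottle (80,184), straight (125,192) and stepped (187,203) standing in the tray. The squat core (413,182) is on the pad, and the broken core (198,62) has not moved. All are upright and within about 2 mm, and the robot is clear of everything, so I'm handing in.

```bash
python3 -c "
from plant import *
print(finish_job())"
```

```text
the job is handed in; nothing more can be done
None
```

The job is done and handed in at about 32 s of the 96 s allowed. I placed the cores in the order given: straight, stepped, bottle, then squat.

- **Tray row:** the straight core stands in the middle of the tray. The stepped core is about 73 mm toward the pad-side end, and the bottle core is about 73 mm toward the other end.
- **Job pad:** the squat core stands on the middle of the pad.
- **Broken core:** it was not touched and still measures within about 2 mm of where it started.

In the last top and scene pictures all four cores are upright, and their measured positions are within about 2–3 mm of the intended spots. The two cameras differ from each other by up to 3 mm, mostly in x, close to the stated calibration error of about 2 mm. An earlier top picture found no cores in the tray, probably because the arm was in the way; the final pictures, taken with the arm clear, show all three. Wrist forces in the readings I took peaked at about 8 N as the cores were set down.

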